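# Set the comal rest to length and clamp its leg

### The job

Set the sliding comal rest: pull the long stow pin up out of its sleeve and stand it in the terracotta crock, then draw the sprung leg out by its loop until the fin on the loop is level with the pointer on the scale. Holding the leg there, swing the cam lever fully closed against it, and finish while still holding the leg at the pointer (the worn cam does not carry the spring, so do not let go). Leave the pointer's setting and the other things on the slab alone.

Things in the scene. Friction and masses are not known exactly. Their poses are not given: they have to be found in the camera images.
- stand: Comal rest, fixed. Origin on the slab; the leg slides out to its -x, cam lever on the +y side, scale rail (y -60, top z 40) and pointer on the -y side. Dark base plate x -145..100, y -73..63, 6 thick; aluminium block x 0..90, y -33..33, top z 46. The pin's sleeve, a tube 25 outside with 13 bore, stands at (45, 0), mouth at z 65. All mm, stand frame, z from the slab.
- pin: Loose stow pin, 170 mm long, 0.07-0.14 kg: steel rod of 10 mm, upright round wooden grip of 18 mm over its top 56 mm. Origin at the lower tip, z up along it. Starts in the sleeve, tip 6 mm above the slab (59 mm deep); it stops the leg from sliding out but carries no load.
- pin_tip (a point): lower tip of the pin
- pin_grip (a point): middle of the pin's wooden grip, 142 mm above the lower tip
- crock: Loose terracotta crock, open round cup 92 mm wide at the rim and 100 mm high, wall 6 mm, 0.7 kg; origin under its centre.
- leg (a joint): How far the steel leg is out, m: 0 home, to 0.085. A spring pulls it home with 4-6 N unless held, even with the lever closed. It ends in an upright rectangular loop, open above and below: inside 36 mm along stand x, y -26..26 mm; walls 7 mm at the sides, 8 mm front and back; z 18..62. One finger fits inside. Home, the loop's middle is at stand x -45 mm.
- loop (a point): middle of the leg's loop, at its upper edge (62 mm above the slab); moves with the leg, axes as the stand's
- leg_mark (a point): outer upper corner of the fin, a 3 mm plate standing out from the -y side of the loop at the loop's middle; 62 mm above the slab; axes as the stand's
- pointer (a joint): Setting of the pointer, a steel rider with a 3 mm upright plate on the scale rail, m; stiff (12 N), not to be shifted. The fin is level with it when joint leg equals joint pointer (settings 0.040 to 0.070).
- pointer_mark (a point): inner upper corner of the pointer's plate, 3 mm beyond the fin's end when level; 62 mm above the slab; axes as the stand's
- cam_lever (a joint): Angle of the cam lever, rad: 0 closed (along the leg), starts 0.2-0.3 open, stays where left (0.2 N m). Steel bar 11 mm thick, z 23..61, on a vertical axis at stand (-35, 42.5) mm, reaching 112 mm towards -x; opens to +y. Closed it spans y 37..48: with the loop's +y wall a 22 mm pinch, one finger inside the loop, one outside the lever.
- lever_tip (a point): top of the lever's rounded end, 104 mm from its turning axis
- bowl: green ceramic bowl, 140 mm wide, 60 mm high, loose bystander; origin under its centre
- tumbler: glass tumbler, 72 mm wide, 100 mm high, loose bystander; origin under its centre
- scraper: comal scraper with wooden handle, about 240 mm long, 26 mm high, lying along its x, loose bystander
- salt_jar: white jar, 64 mm wide, 85 mm high, loose bystander; origin under its centre
- spoon: wooden spoon lying along its x, loose bystander
Things that resemble listed ones, but are neither listed nor needed, are in the scene too. Of the things that look like the pin, the smallest one is meant.

How it is judged:
By the outcome, as a careful person would: the job done as asked, in the order asked, and still so for the second after the job is handed in, while the arm keeps its last pose, push and grip.
It also fails if it takes over 61 s, if anything falls off the work surface, if the arm or the gripper's body presses on something with over 40 N, if the wrist force passes 120 N, or if a joint passes its speed limit or range.

### The arm

A 6-joint arm with a two-finger parallel gripper is mounted at the origin on the work surface. World frame = base frame: x ahead of the robot, y to its left, z up, the work surface at z = 0. Lengths are in m, angles in rad, forces in N, time in s.
With the tool pointing down it reaches from about 0.325 to 0.9 m from the base axis. Payload 6.1 kg.
Tool frame: the origin (TCP) lies between the finger pads; the fingertips stand 14 mm ahead of it and the grasp point (between the pads) lies 5 mm behind it; z points along the fingers, y is the line along which they close (so a half turn about z gives the same grasp; the last joint's range is limited). The gripper opens to 87 mm and grips with 3 to 60 N. Pads are 19 mm wide; open, the fingers measure 117 mm over their backs; the gripper's body (75 mm by 190 mm) begins 51 mm behind the grasp point.
Start: joints at [-1.399, 0.22, 1.526, -0, 1.395, -0.126], TCP at [0.183, -0.597, 0.237] pointing down, gripper open.
Joint ranges: [-2.98, 2.98], [-0.91, 2.08], [0.09, 2.57], [-1.24, 4.39], [0.2, 2.65], [-2.68, 2.68]. Speed limits (rad/s): [2.57, 2.57, 3.01, 3.14, 3.14, 3.14].

### API

Orientations are given as a unit quaternion [w, x, y, z].
In Python, from rig import env gives the robot as it stands. The module is installed in compiled form; this text tells all that it offers.
- The arm moves only by the shell command python3 -m creep 'ROWS' [OPENING] [FORCE]. ROWS is JSON, one flat list of numbers, 6 for each row, row after row: the shift along the tool's x, y, z normalised to -1 to 1, where 1 is 0.1 m, then the turn, a rotation vector about the tool's x, y, z normalised to -1 to 1, where 1 is pi rad. A call has 1 to 12 rows; each row is the pose to reach, as a shift and turn from the pose commanded when the call began, along the tool's axes at that moment, turning the shorter way round; what a row does not reach only later rows make up. A row lasts 1/8 s, in which the tool goes at most 62.5 mm and 10.7 degrees, less where a joint would pass 70% of its speed; a pose out of reach is approached as far as the arm can. A call with a number of a shift or a turn outside -1 to 1 is refused whole. A call with a gripper value outside its range is refused whole. OPENING is the opening, from 0 (shut) to 1 (fully open), set as the call begins (- or left out, the last holds). The fingers move at their own pace and stop on an object; FORCE is the grip in N (left out, the last holds). Time passes only in rows, so rows that repeat a pose let the fingers close. It gives the time, the measured TCP pose, the force, the opening and the grip force at its end, in the units of the state.
- env.get_state(): the state, without advancing time (a new reading comes with each control period).
- env.grab_frame(name): name is "side" or "top" or "wrist"; returns a dict with "frame" (480x640x3 uint8, red, green, blue), "fx", "fy", "cx", "cy" (pixels), "extrinsics" (4x4, takes a point from camera to world coordinates). Camera axes: x right, y up, looking along -z (the intrinsics and any distortion apply to the point x, -y, -z); pixel columns grow to the right and rows downward; lengths in m; the calibration is good to about 2 mm. A picture is of the moment at which its call begins. There is no depth.
- env.hand_in(): hands the job in; it is judged then, once.
The state is a dict: "time": time; "joint_pos": joint angles; "qd": joint speeds; "joint_torque": joint torques, N m; "ee_pos": TCP position; "eef_rot": TCP orientation; "ft_force": force on the tool from outside, world axes, zero at the start; "ft_torque": the same for the moment, N m; "width": finger opening in m; "grip_force": force on a finger pad.
Only numpy, scipy, OpenCV 4.12 (cv2) and the standard library are available. Lean on these libraries where they do the work, as an engineer would, in place of code of your own. Each camera call takes 0.05 s, during which the arm holds its last target. There are 200 camera calls.

## Working session

There is one attempt and no reset: what is moved stays moved. The work goes in short steps, Python scripts to look and compute and a shell command to move; the robot and the scene stay as the last step left them, time stands still between calls to the robot, and variables do not carry over. Pictures are saved under pics/ and viewed, at most 10 in all, crops included, and the job is handed in when it is done.

```bash
mkdir -p pics; ls
python3 - <<'E'
from rig import env
import cv2,numpy as np
s=env.get_state(); print({k:np.round(v,3).tolist() for k,v in s.items()})
for n in("side","top"):
    f=env.grab_frame(n); cv2.imwrite(f"pics/{n}0.png",f["frame"][:,:,::-1])
    print(n,{k:np.round(v,4).tolist() for k,v in f.items() if k!="frame"})
E
```

```text
pics
{'time': 0.0, 'joint_pos': [-1.399, 0.221, 1.528, 0.0, 1.395, -0.126], 'qd': [0.002, 0.001, 0.002, -0.001, 0.001, -0.001], 'joint_torque': [-0.0, -49.461, -38.738, 0.07, 0.057, -0.0], 'ee_pos': [0.183, -0.597, 0.235], 'eef_rot': [-0.001, 0.989, 0.148, -0.0], 'ft_force': [0.508, -0.008, 0.862], 'ft_torque': [-0.014, -0.009, 0.055], 'grip_force': 0.0, 'width': 0.087}
side {'fx': 505.7899, 'fy': 505.7899, 'cx': 320.1927, 'cy': 237.7263, 'extrinsics': [[-0.9543, 0.1889, -0.2315, 0.269], [-0.2988, -0.6004, 0.7418, 0.9287], [0.0011, 0.777, 0.6294, 0.9333], [0.0, 0.0, 0.0, 1.0]]}
top {'fx': 553.0474, 'fy': 553.0474, 'cx': 310.8702, 'cy': 244.0871, 'extrinsics': [[0.0083, 0.9953, -0.0966, 0.4346], [-0.9999, 0.0093, 0.0099, -0.0226], [0.0107, 0.0965, 0.9953, 1.4433], [0.0, 0.0, 0.0, 1.0]]}
```

View pics/side0.png

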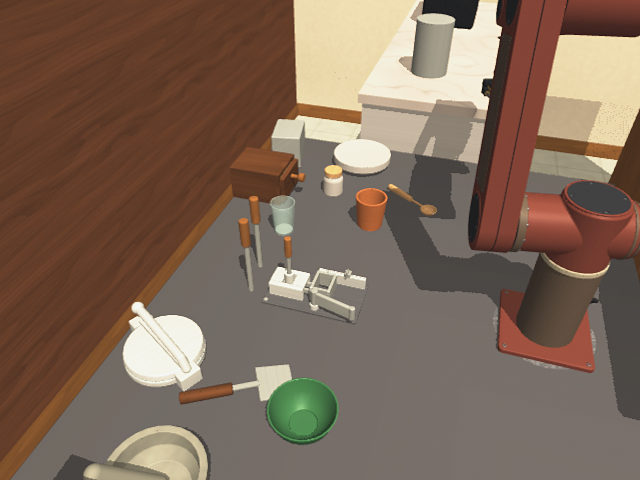

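View pics/top0.png

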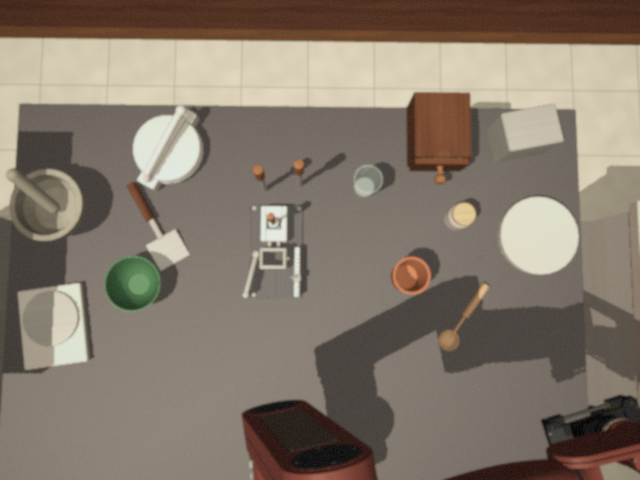

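The side view shows the stand near (315,290), its pin grip at (288,247) and the crock at (371,210). The top view has the stand near (275,250), pin top (270,217) and crock (412,276). Next I'll zoom in for the measurement.

Run:
```python
import cv2,numpy as np
s=cv2.imread("pics/side0.png");t=cv2.imread("pics/top0.png")
a=cv2.resize(s[230:330,255:375],None,fx=5,fy=5,interpolation=cv2.INTER_CUBIC) 
cv2.imwrite("pics/c1.png",a)
b=cv2.resize(t[195:305,240:310],None,fx=5,fy=5,interpolation=cv2.INTER_CUBIC)
c=cv2.resize(t[250:300,385:440],None,fx=4,fy=4,interpolation=cv2.INTER_CUBIC)
d=cv2.resize(s[180:240,345:395],None,fx=4,fy=4,interpolation=cv2.INTER_CUBIC)
o=np.zeros((550,580,3),np.uint8);o[:550,:350]=b;o[:200,355:575]=c;o[210:450,355:555]=d
cv2.imwrite("pics/c2.png",o)
```

```text
(no output)
```

View pics/c1.png

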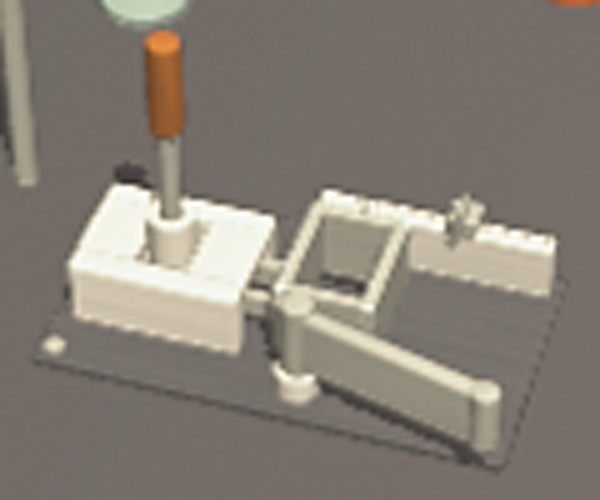

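View pics/c2.png

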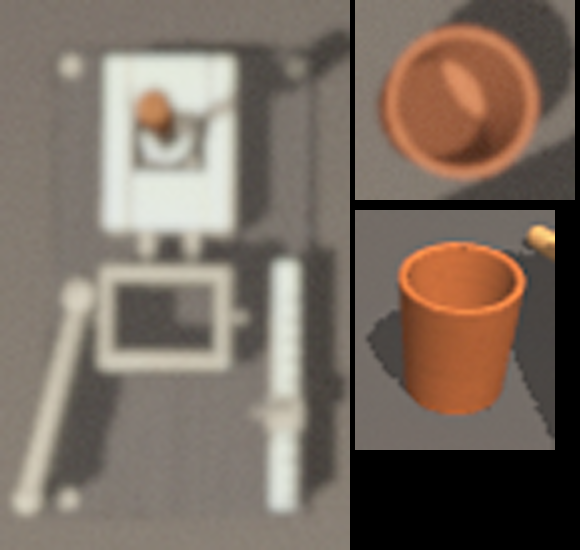

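The crops show the block, the loop, lever axis (77,298) and tip (27,500), pointer inner tip (253,412), fin (247,317) and pin top (154,107). The side crop has the same features, with pin top at (163,40), lever axis (295,298) and lever tip (487,388). Now I'll triangulate and fit.

```bash
cat > h.py <<'E'
import numpy as np, cv2
from scipy.optimize import least_squares
from scipy.spatial.transform import Rotation as R
def cam(f): return {k:np.array(f[k]) for k in("fx","fy","cx","cy","extrinsics")}
def proj(c,P):
    E=c["extrinsics"];q=(np.atleast_2d(P)-E[:3,3])@E[:3,:3]
    return np.c_[c["cx"]+c["fx"]*q[:,0]/-q[:,2], c["cy"]+c["fy"]*-q[:,1]/-q[:,2]]
def tri(obs): # [(cam,(u,v))..]
    r=least_squares(lambda p:np.ravel([proj(c,p)[0]-uv for c,uv in obs]),[.6,0,.05]);return r.x,np.sqrt(np.mean(r.fun**2))
def ray(c,uv,z):
    E=c["extrinsics"];d=E[:3,:3]@[(uv[0]-c["cx"])/c["fx"],-(uv[1]-c["cy"])/c["fy"],-1];o=E[:3,3];return o+d*(z-o[2])/d[2]
def S(p,st): # stand mm -> world
    p=np.atleast_2d(p)/1000.;c,s=np.cos(st[2]),np.sin(st[2])
    return np.c_[st[0]+c*p[:,0]-s*p[:,1],st[1]+s*p[:,0]+c*p[:,1],p[:,2]]
E
python3 - <<'E'
from h import *; from rig import env
ct,cs=cam(env.grab_frame("top")),cam(env.grab_frame("side"))
T=lambda u,v:np.array([u/5+240-.4,v/5+195-.4]); D=lambda u,v:np.array([u/5+255-.4,v/5+230-.4])
top=[((90,33,46),(102,55)),((90,-33,46),(237,55)),((0,33,46),(100,233)),((0,-33,46),(236,233)),((-19,33,62),(97,264)),((-19,-33,62),(233,264)),((-71,33,62),(97,370)),((-71,-33,62),(233,370)),((-35,42.5,61),(77,298)),((45,0,176),(154,107))]
side=[((90,-33,46),(118,184)),((90,33,46),(72,265)),((0,33,46),(242,298)),((0,-33,46),(275,216)),((-35,42.5,61),(295,298)),((45,0,176),(163,38))]
def fun(x,w):
    o=[]
    for c,L,F in((ct,top,T),(cs,side,D)):
        if c in w: pass
    return o
def res(x,sets):
    return np.concatenate([np.ravel(proj(c,S([a for a,_ in L],x))-np.array([F(*b) for _,b in L])) for c,L,F in sets])
A=(ct,top,T);B=(cs,side,D)
for n,sets in(("top",[A]),("side",[B]),("both",[A,B])):
    r=least_squares(res,[.65,.06,0],args=(sets,)); print(n,r.x.round(4),np.sqrt(np.mean(r.fun**2)).round(2))
st=r.x; print(r.fun.reshape(-1,2).round(1).tolist())
np.save("st.npy",st)
def tostand(p): d=p[:2]-st[:2];c,s=np.cos(st[2]),np.sin(st[2]); return (np.array([c*d[0]+s*d[1],-s*d[0]+c*d[1],p[2]])*1000).round(1)
for n,a,b in(("pin",(154,107),(163,38)),("ax",(77,298),(295,298)),("levtip",(27,500),(487,386)),("block",(102,55),(72,265))):
    p,e=tri([(ct,T(*a)),(cs,D(*b))]);print(n,p.round(4),tostand(p),e.round(2))
for n,uv in(("ptr",(253,412)),("ptr_plate_mid",(278,411)),("fin",(247,317)),("levtip",(27,500))):
    print(n,tostand(ray(ct,T(*uv),.062)))
p,e=tri([(ct,(411.6,275.4)),(cs,(371.6,197.0))]);print("crock",p.round(4),e)
E
```

```text
top [0.5775 0.0594 0.0046] 0.4
side [0.5772 0.0573 0.021 ] 0.79
both [0.5773 0.059  0.0063] 0.62
[[0.7, 0.3], [-0.5, 0.4], [0.7, -0.3], [-0.5, -0.2], [0.7, 0.4], [-0.2, 0.5], [0.5, -0.0], [-0.3, 0.0], [0.8, 0.0], [-0.1, -0.1], [-0.8, -0.9], [-1.0, -0.2], [-1.0, 0.7], [0.6, -0.4], [0.7, 1.9], [0.1, 0.4]]
pin [0.6222 0.059  0.1769] [ 44.9  -0.3 176.9] 0.11
ax [0.5423 0.1029 0.0688] [-34.7  44.1  68.8] 0.25
levtip [0.4412 0.1262 0.0634] [-135.7   68.    63.4] 0.03
block [0.6658 0.0937 0.0471] [88.7 34.1 47.1] 0.5
ptr [-91.8 -43.8  62. ]
ptr_plate_mid [-91.3 -56.3  62. ]
fin [-44.3 -40.6  62. ]
levtip [-135.8   68.2   62. ]
crock [ 0.4905 -0.2822  0.0968] 0.1315377003783959
```

```bash
python3 -m creep '[0.42,-0.34,0,0,0,0.046, 0.84,-0.68,0,0,0,0.093, 0.84,-0.68,0,0,0,0.093]' 1 20
for i in 1 2 3 4 5; do python3 -m creep '[0.31,-0.47,0,0,0,0, 0.63,-0.94,0,0,0,0]' ; done; python3 -m creep '[0,0,0,0,0,0]'
python3 - <<'E'
from rig import env;import numpy as np
s=env.get_state();print({k:np.round(v,4).tolist() for k,v in s.items()})
E
```

```text
time: 0.57
ee_pos: [0.2455, -0.5052, 0.2363]
eef_rot: [-0.001, 1.0, 0.004, 0.0]
ft_force: [-0.3, 0.2, 0.6]
width: 0.0868
grip_force: 0.0
time: 0.82
ee_pos: [0.3062, -0.4133, 0.2365]
eef_rot: [0.0, 1.0, 0.002, -0.0]
ft_force: [0.8, -0.1, -0.9]
width: 0.0873
grip_force: 0.0
time: 1.08
ee_pos: [0.3692, -0.3186, 0.2368]
eef_rot: [0.0, 1.0, 0.003, 0.0]
ft_force: [0.8, -0.2, 0.4]
width: 0.0869
grip_force: 0.0
time: 1.32
ee_pos: [0.432, -0.2242, 0.2368]
eef_rot: [0.0, 1.0, 0.003, 0.0]
ft_force: [-0.3, -0.6, -0.0]
width: 0.0872
grip_force: 0.0
time: 1.58
ee_pos: [0.4947, -0.1298, 0.2369]
eef_rot: [0.0, 1.0, 0.003, 0.0]
ft_force: [0.0, 0.4, 0.7]
width: 0.0872
grip_force: 0.0
time: 1.82
ee_pos: [0.5574, -0.0353, 0.2367]
eef_rot: [0.0, 1.0, 0.003, 0.0]
ft_force: [0.3, -1.0, 0.7]
width: 0.0865
grip_force: 0.0
time: 1.95
ee_pos: [0.5577, -0.0336, 0.2363]
eef_rot: [-0.0, 1.0, 0.006, 0.0]
ft_force: [-0.5, -1.3, -0.1]
width: 0.087
grip_force: 0.0
{'time': 1.95, 'joint_pos': [-0.2016, 0.0626, 1.702, 0.0005, 1.3767, 1.3578], 'qd': [-0.061, -0.0273, 0.0361, -0.0315, 0.0126, -0.0358], 'joint_torque': [1.7968, -41.5911, -39.2849, 0.5048, -0.2051, 0.4469], 'ee_pos': [0.5577, -0.0336, 0.2363], 'eef_rot': [-0.0002, 1.0, 0.0056, 0.0002], 'ft_force': [-0.4854, -1.2641, -0.1463], 'ft_torque': [0.0212, 0.0522, -0.0081], 'grip_force': 0.0, 'width': 0.087}
```

```bash
python3 -m creep '[0.32,-0.46,0,0,0,0, 0.645,-0.925,0,0,0,0, 0.645,-0.925,0,0,0,0, 0.645,-0.925,0,0,0,0]'
python3 - <<'E'
from rig import env;import cv2,numpy as np;import pickle
f=env.grab_frame("wrist"); pickle.dump((f,env.get_state()),open("w1.pkl","wb"));cv2.imwrite("pics/w1.png",f["frame"][:,:,::-1])
print(env.get_state()["ee_pos"],f["extrinsics"].round(3) if hasattr(f["extrinsics"],"round") else 0)
E
```

```text
time: 2.45
ee_pos: [0.6198, 0.0555, 0.236]
eef_rot: [0.0, 1.0, 0.003, -0.001]
ft_force: [0.5, -0.4, 0.8]
width: 0.0869
grip_force: 0.0
[0.61969839 0.0551544  0.23627966] [[ 0.004  0.952  0.307  0.704]
 [-1.     0.003  0.002  0.055]
 [ 0.    -0.307  0.952  0.383]
 [ 0.     0.     0.     1.   ]]
```

View pics/w1.png

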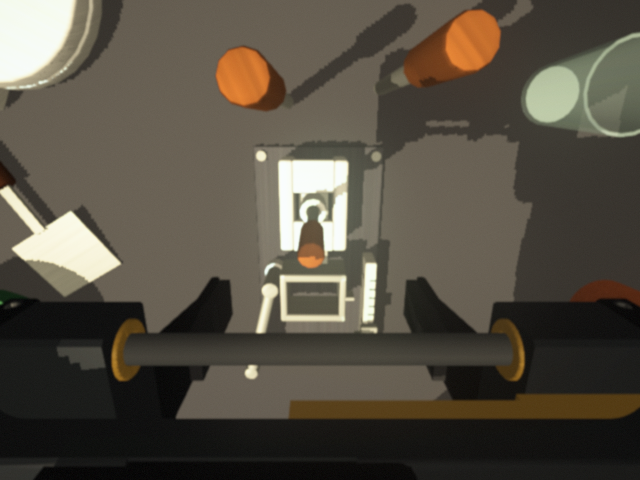

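The wrist view has the pin top at (311,257), between the finger tips at about x 230 and 405. The pin sits slightly left (+y) of centre.

```bash
python3 - <<'E'
from h import *;import pickle
f,s=pickle.load(open("w1.pkl","rb"));c=cam(f);st=np.load("st.npy")
print(ray(c,(311,256),.176),s["ee_pos"])
print("pred pin",proj(c,S([(45,0,176)],st)),"block UL,UR",proj(c,S([(90,33,46),(90,-33,46),(-45,0,62)],st)))
E
python3 -m creep '[0.02,-0.04,0.3,0,0,0, 0.02,-0.04,0.6,0,0,0, 0.02,-0.04,0.93,0,0,0, 0.02,-0.04,0.93,0,0,0, 0.02,-0.04,0.93,0,0,0]'
python3 -m creep '[0,0,0,0,0,0, 0,0,0,0,0,0, 0,0,0,0,0,0, 0,0,0,0,0,0]' 0 25
```

```text
[0.62384135 0.05908592 0.176     ] [0.61969839 0.0551544  0.23627966]
pred pin [[310.65362392 258.33333073]] block UL,UR [[277.11179876 161.399822  ]
 [348.43334145 161.20424655]
 [313.49210842 300.3329459 ]]
time: 3.12
ee_pos: [0.6227, 0.0597, 0.1452]
eef_rot: [0.0, 1.0, 0.002, 0.001]
ft_force: [0.8, 0.5, 1.1]
width: 0.0874
grip_force: 0.0
time: 3.62
ee_pos: [0.6221, 0.0609, 0.1437]
eef_rot: [0.0, 1.0, 0.003, 0.0]
ft_force: [-0.2, -0.2, -0.6]
width: 0.0547
grip_force: 0.0
```

```bash
python3 -m creep '[0,0,0,0,0,0, 0,0,0,0,0,0, 0,0,0,0,0,0, 0,0,0,0,0,0, 0,0,0,0,0,0, 0,0,0,0,0,0]' 0 25
python3 -m creep '[0,0,-0.1,0,0,0, 0,0,-0.2,0,0,0, 0,0,-0.3,0,0,0]'
```

```text
time: 4.38
ee_pos: [0.622, 0.0608, 0.1435]
eef_rot: [-0.0, 1.0, 0.003, -0.0]
ft_force: [-0.4, 0.5, -0.2]
width: 0.0175
grip_force: 25.0
time: 4.75
ee_pos: [0.6223, 0.0608, 0.1747]
eef_rot: [-0.0, 1.0, 0.003, 0.0]
ft_force: [0.2, 0.3, -1.5]
width: 0.0177
grip_force: 25.0
```

```bash
python3 -m creep '[0,0,-0.25,0,0,0, 0,0,-0.5,0,0,0, 0,0,-0.75,0,0,0, 0,0,-1,0,0,0, 0,0,-1,0,0,0]'
for i in 1 2 3 4; do python3 -m creep '[-0.16,0.43,0,0,0,0, -0.33,0.86,0,0,0,0]'; done;  python3 -m creep '[0,0,0,0,0,0, 0,0,0,0,0,0, 0,0,0,0,0,0]'
python3 - <<'E'
from rig import env;import cv2,numpy as np
t=env.grab_frame("top")["frame"][200:330,340:480,::-1];s=env.grab_frame("side")["frame"][80:250,300:440,::-1]
o=np.zeros((510,800,3),np.uint8);a=cv2.resize(t,None,fx=2.7,fy=2.7);o[:a.shape[0],:a.shape[1]]=a
b=cv2.resize(s,None,fx=3,fy=3);o[:b.shape[0],380:380+b.shape[1]]=b;cv2.imwrite("pics/p3.png",o)
E
```

```text
time: 5.38
ee_pos: [0.6235, 0.0608, 0.277]
eef_rot: [0.0, 1.0, 0.003, 0.003]
ft_force: [-0.2, -0.8, -1.1]
width: 0.0174
grip_force: 25.0
time: 5.62
ee_pos: [0.5886, -0.0258, 0.2721]
eef_rot: [-0.0, 1.0, 0.004, -0.001]
ft_force: [-0.2, -1.1, -1.2]
width: 0.0173
grip_force: 25.0
time: 5.88
ee_pos: [0.5558, -0.1126, 0.2722]
eef_rot: [-0.0, 1.0, 0.003, -0.001]
ft_force: [0.4, -0.7, 0.1]
width: 0.0175
grip_force: 25.0
time: 6.12
ee_pos: [0.5233, -0.1988, 0.2722]
eef_rot: [-0.0, 1.0, 0.003, -0.001]
ft_force: [-0.6, -0.2, -1.1]
width: 0.0175
grip_force: 25.0
time: 6.38
ee_pos: [0.4909, -0.2849, 0.2722]
eef_rot: [-0.0, 1.0, 0.003, -0.001]
ft_force: [0.6, -0.5, -1.4]
width: 0.0176
grip_force: 25.0
time: 6.75
ee_pos: [0.4923, -0.2828, 0.2731]
eef_rot: [-0.0, 1.0, 0.003, -0.0]
ft_force: [-0.1, -0.1, -0.8]
width: 0.0173
grip_force: 25.0
```

View pics/p3.png

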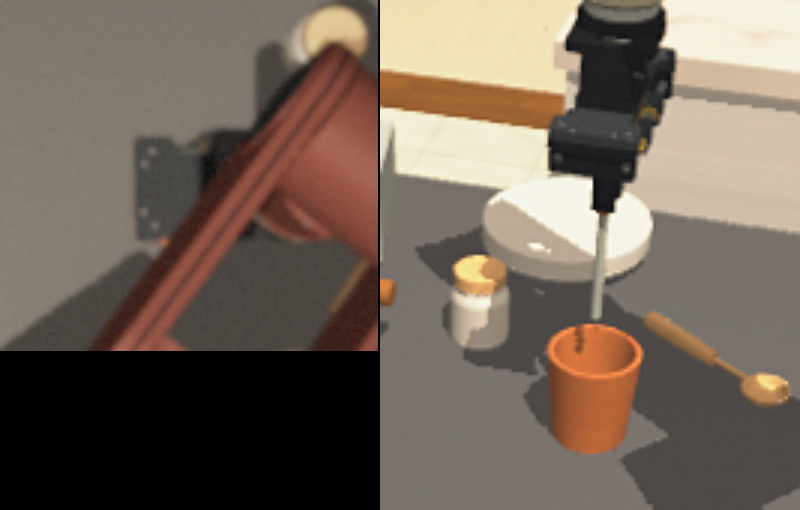

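The side view shows the pin hanging upright with its tip at (597,318), centred over the crock's mouth near (595,350). Lowering it now.

```bash
python3 -m creep '[0,0,0.3,0,0,0, 0,0,0.6,0,0,0, 0,0,0.8,0,0,0, 0,0,1,0,0,0, 0,0,1,0,0,0]'
python3 -m creep '[0,0,0.06,0,0,0, 0,0,0.11,0,0,0, 0,0,0.16,0,0,0, 0,0,0.19,0,0,0, 0,0,0.19,0,0,0]';python3 -m creep '[0,0,0.02,0,0,0, 0,0,0.02,0,0,0]';python3 -m creep '[0,0,0.02,0,0,0, 0,0,0.02,0,0,0]'
```

```text
time: 7.48
ee_pos: [0.4912, -0.2831, 0.1717]
eef_rot: [-0.001, 1.0, 0.003, -0.001]
ft_force: [-0.1, -0.4, -0.6]
width: 0.0172
grip_force: 25.0
time: 8.1
ee_pos: [0.4918, -0.2838, 0.1543]
eef_rot: [-0.0, 1.0, 0.003, -0.0]
ft_force: [-0.1, 0.3, -1.8]
width: 0.0172
grip_force: 25.0
time: 8.35
ee_pos: [0.4919, -0.2839, 0.1525]
eef_rot: [-0.0, 1.0, 0.003, -0.0]
ft_force: [-1.0, 0.3, -1.1]
width: 0.0176
grip_force: 25.0
time: 8.6
ee_pos: [0.4919, -0.2839, 0.1504]
eef_rot: [-0.0, 1.0, 0.003, -0.0]
ft_force: [0.7, -0.8, -1.0]
width: 0.0174
grip_force: 25.0
```

```bash
for i in 1 2 3; do python3 -m creep '[0,0,0.02,0,0,0, 0,0,0.02,0,0,0]' | grep -E 'ee_pos|ft'; done
```

```text
ee_pos: [0.4919, -0.2838, 0.1483]
ft_force: [0.7, -0.0, -0.4]
ee_pos: [0.4918, -0.2838, 0.1463]
ft_force: [-0.7, 0.4, -2.0]
ee_pos: [0.492, -0.2839, 0.1445]
ft_force: [-0.5, -0.9, -0.5]
```

```bash
python3 -m creep '[0,0,0,0,0,0, 0,0,0,0,0,0, 0,0,0,0,0,0, 0,0,0,0,0,0, 0,0,0,0,0,0, 0,0,0,0,0,0, 0,0,0,0,0,0, 0,0,0,0,0,0, 0,0,0,0,0,0, 0,0,0,0,0,0]' 1
python3 -m creep '[0,0,-0.3,0,0,0, 0,0,-0.6,0,0,0, 0,0,-0.9,0,0,0, 0,0,-0.9,0,0,0]'
```

```text
time: 10.6
ee_pos: [0.492, -0.2839, 0.1446]
eef_rot: [0.0, 1.0, 0.003, 0.0]
ft_force: [0.4, -0.4, -0.0]
width: 0.0867
grip_force: 0.0
time: 11.1
ee_pos: [0.4934, -0.285, 0.2377]
eef_rot: [0.002, 1.0, 0.003, 0.002]
ft_force: [-0.4, 0.2, 0.1]
width: 0.0874
grip_force: 0.0
```

```bash
for i in 1 2 3 4; do python3 -m creep '[0.05,-0.48,0,0,0,0, 0.10,-0.95,0,0,0,0]' 0.88 | grep ee_pos; done;  python3 -m creep '[0,0,0,0,0,0, 0,0,0,0,0,0, 0,0,0,0,0,0]'
python3 - <<'E'
from rig import env;import cv2,numpy as np,pickle
S=env.get_state();w=env.grab_frame("wrist");pickle.dump((w,S),open("w2.pkl","wb"));t=env.grab_frame("top");s=env.grab_frame("side")
pickle.dump((t,s),open("ts2.pkl","wb"))
o=np.zeros((600,800,3),np.uint8)
o[:360,:480]=cv2.resize(w["frame"],(480,360),interpolation=cv2.INTER_AREA)
o[:330,490:790]=cv2.resize(s["frame"][150:260,330:430],(300,330))
o[365:600,:320]=cv2.resize(t["frame"],(320,240))[:235];o[340:600,490:750]=cv2.resize(s["frame"][180:310,255:385],(260,260))
cv2.imwrite("pics/p4.png",o[:,:,::-1])
E
```

```text
ee_pos: [0.5008, -0.1879, 0.233]
ee_pos: [0.5102, -0.0921, 0.233]
ee_pos: [0.5197, 0.0029, 0.2331]
ee_pos: [0.5291, 0.0979, 0.2331]
time: 12.48
ee_pos: [0.5296, 0.0951, 0.234]
eef_rot: [0.0, 1.0, 0.002, -0.0]
ft_force: [0.4, -0.4, -0.2]
width: 0.0761
grip_force: 0.0
```

View pics/p4.png

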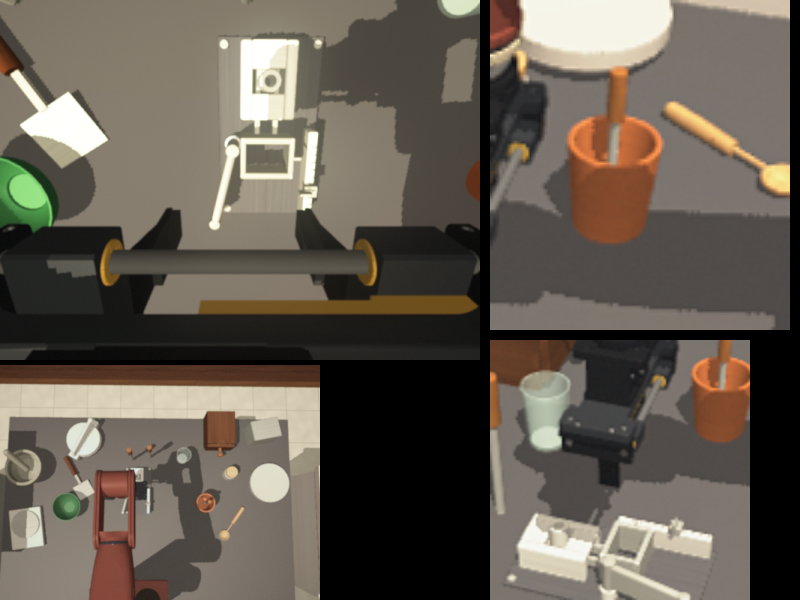

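The pin now stands in the crock (side crop at (615,130)). The wrist part shows the loop at (267,158) and the pointer near (307,200); I'll zoom in on these to measure the setting.

Run:
```python
from h import *;import pickle
f,s=pickle.load(open("w2.pkl","rb"));c=cam(f);st=np.load("st.npy")
cv2.imwrite("pics/p5.png",cv2.resize(f["frame"][165:285,270:440,::-1],None,fx=4.7,fy=4.7,interpolation=cv2.INTER_CUBIC))
print(proj(c,S([(-45,0,62),(-45,-40,62),(-92,-43.5,62),(-19,-33,62),(-71,33,62)],st)).round(1).tolist(),s["ee_pos"])
```

```text
[[356.9, 213.3], [400.6, 213.1], [401.0, 260.8], [394.7, 184.9], [320.9, 240.3]] [0.52963981 0.09509837 0.23398809]
```

View pics/p5.png

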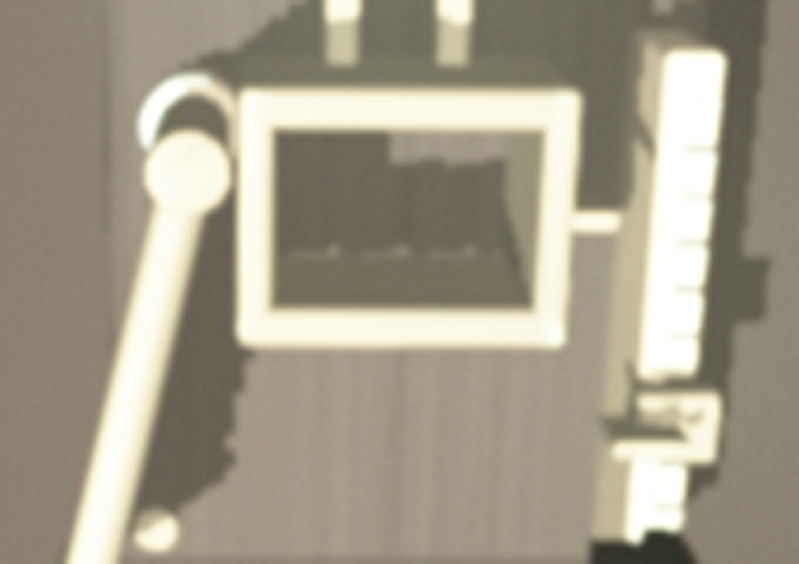

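Here the fin's top lies at crop (600,222), and the pointer plate's top edge at (630,451) with its inner end at x≈613. The loop's outer edges are at rows 90 and 346.

Run:
```python
from h import *;import pickle
f,s=pickle.load(open("w2.pkl","rb"));c=cam(f);st=np.load("st.npy")
C=lambda u,v:((u+.5)/4.7+270-.5,(v+.5)/4.7+165-.5)
P={n:ray(c,C(*uv),.062) for n,uv in dict(fin=(618,222),ptr=(614,451),l1=(240,92),l2=(580,92),l3=(237,346),l4=(566,346)).items()}
for n,p in P.items():print(n,p.round(4))
print("setting mm",(P["fin"]-P["ptr"])[:2]*1000, "loop ctr",np.mean([P[k] for k in("l1","l2","l3","l4")],0).round(4),S([(-45,0,62)],st))
(t,sd)=pickle.load(open("ts2.pkl","rb"));
```

```text
fin [0.5337 0.0183 0.062 ]
ptr [0.4858 0.0156 0.062 ]
l1 [0.559 0.092 0.062]
l2 [0.5591 0.0274 0.062 ]
l3 [0.5082 0.0924 0.062 ]
l4 [0.5083 0.0268 0.062 ]
setting mm [47.90615322  2.69860268] loop ctr [0.5336 0.0597 0.062 ] [[0.53229557 0.05873221 0.062     ]]
```

```bash
python3 -m creep '[0.03,-0.02,0.33,0,0,0, 0.03,-0.02,0.66,0,0,0, 0.03,-0.02,1,0,0,0, 0.03,-0.02,1,0,0,0, 0.03,-0.02,1,0,0,0]'
python3 -m creep '[0,0,0.25,0,0,0, 0,0,0.35,0,0,0, 0,0,0.5,0,0,0]';python3 -m creep '[0,0,0.15,0,0,0, 0,0,0.3,0,0,0, 0,0,0.45,0,0,0, 0,0,0.45,0,0,0]'
```

```text
time: 13.25
ee_pos: [0.5337, 0.098, 0.1359]
eef_rot: [-0.0, 1.0, 0.003, 0.001]
ft_force: [-0.0, -0.7, -0.0]
width: 0.0765
grip_force: 0.0
time: 13.62
ee_pos: [0.5342, 0.0983, 0.0857]
eef_rot: [-0.0, 1.0, 0.003, 0.002]
ft_force: [0.5, 0.4, 0.2]
width: 0.0763
grip_force: 0.0
time: 14.12
ee_pos: [0.5314, 0.0983, 0.0377]
eef_rot: [0.0, 1.0, 0.003, -0.002]
ft_force: [1.1, 0.1, -0.0]
width: 0.0763
grip_force: 0.0
```

```bash
python3 -m creep '[-0.1,0,0,0,0,0, -0.2,0,0,0,0,0, -0.3,0,0,0,0,0, -0.4,0,0,0,0,0, -0.5,0,0,0,0,0, -0.5,0,0,0,0,0, -0.5,0,0,0,0,0]'
python3 - <<'E'
from rig import env;import cv2,numpy as np,pickle
S=env.get_state();w=env.grab_frame("wrist");t=env.grab_frame("top");s=env.grab_frame("side")
pickle.dump((w,t,s,S),open("w3.pkl","wb"));print(S["ee_pos"])
o=np.zeros((600,800,3),np.uint8)
o[:360,:480]=cv2.resize(w["frame"],(480,360),interpolation=cv2.INTER_AREA)
o[:300,490:790]=cv2.resize(s["frame"][230:330,285:385],(300,300))
o[365:600,:320]=cv2.resize(t["frame"][180:330,220:420],(320,240))[:235]
cv2.imwrite("pics/p6.png",o[:,:,::-1])
E
```

```text
time: 15.0
ee_pos: [0.484, 0.0982, 0.0405]
eef_rot: [-0.0, 1.0, 0.003, 0.001]
ft_force: [3.8, 1.1, 0.8]
width: 0.0764
grip_force: 2.1
[0.48397847 0.09818526 0.04053818]
```

View pics/p6.png

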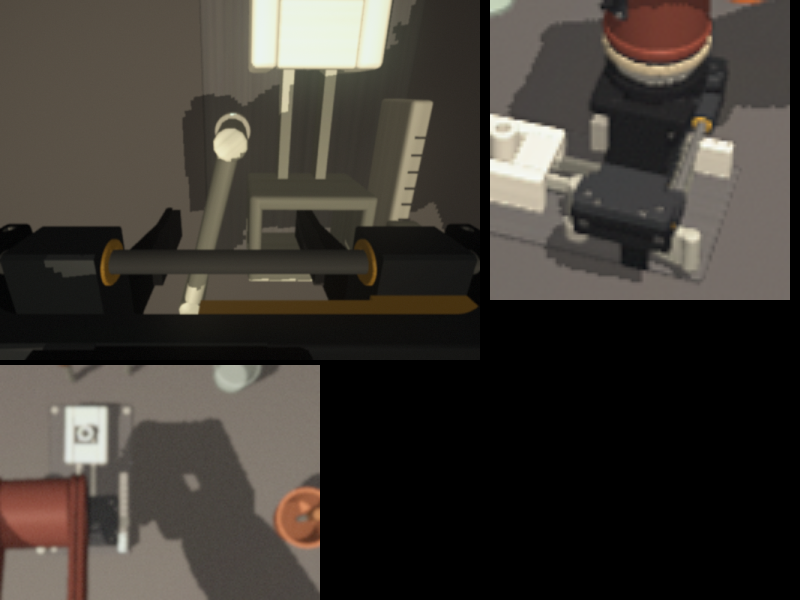

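The hand is in the loop and the leg is coming out. The wrist part shows the loop's +x top edge near row 197 and the lever cap at (231,144), but the fin and pointer are hidden. I'll work out the fin from the loop edge relative to the cap.

```bash
cat > m.py <<'E'
from h import *
def cap(img,box):
    x0,x1,y0,y1=box;g=cv2.medianBlur(cv2.cvtColor(img[y0:y1,x0:x1],cv2.COLOR_RGB2GRAY),3)
    k=cv2.resize(g,None,fx=4,fy=4,interpolation=cv2.INTER_CUBIC)
    r=cv2.HoughCircles(k,cv2.HOUGH_GRADIENT,1,200,param1=120,param2=12,minRadius=int(4*(x1-x0)/6),maxRadius=int(4*(x1-x0)/2.5))
    u,v,R_=r[0][0];return (u+.5)/4-.5+x0,(v+.5)/4-.5+y0,R_/4
def prof(img,c0,c1,r0,r1): return cv2.cvtColor(img,cv2.COLOR_RGB2GRAY)[r0:r1,c0:c1].mean(1).round().astype(int)
E
python3 - <<'E'
from m import *;import pickle
f2,_=pickle.load(open("w2.pkl","rb"));f3=pickle.load(open("w3.pkl","rb"))[0]
for n,f,box,pb in(("w2",f2,(296,324,188,216),(335,375,180,245)),("w3",f3,(280,336,165,221),(345,385,225,285))):
    c=cam(f);u,v,r=cap(f["frame"],box);print(n,"cap",u,v,r,ray(c,(u,v),.061).round(4));p=prof(f["frame"],*pb);print(pb[2],p.tolist())
E
```

```text
w2 cap 309.0 201.25 9.1 [0.5432 0.1025 0.061 ]
180 [117, 117, 125, 158, 207, 238, 248, 249, 250, 250, 248, 237, 195, 149, 132, 132, 131, 131, 126, 117, 108, 104, 103, 103, 103, 103, 103, 103, 103, 103, 102, 102, 102, 102, 102, 102, 103, 108, 115, 116, 112, 110, 109, 109, 110, 110, 110, 109, 110, 121, 160, 212, 239, 247, 249, 249, 248, 241, 217, 174, 156, 154, 154, 155, 155]
w3 cap 306.5 192.75 22.1 [0.5432 0.1019 0.061 ]
225 [81, 81, 81, 82, 82, 84, 85, 86, 86, 86, 86, 86, 83, 76, 67, 63, 62, 63, 63, 63, 64, 64, 64, 64, 64, 64, 63, 63, 63, 63, 63, 64, 64, 64, 64, 67, 74, 83, 93, 101, 107, 114, 118, 121, 121, 120, 119, 118, 116, 116, 115, 114, 111, 103, 89, 73, 63, 62, 62, 62]
```

Run:
```python
from m import *;import pickle
f2,_=pickle.load(open("w2.pkl","rb"));f3=pickle.load(open("w3.pkl","rb"))[0]
c2,c3=cam(f2),cam(f3)
for c,u,rows in((c2,355,(183.5,192.4,230.4,238.4)),(c3,365,(262.8,279.0))):
    print([ray(c,(u,r),.062)[0].round(4) for r in rows])
# pointer profile in w2
g=f2["frame"]; C=lambda u,v:(u/4.7+270,v/4.7+165)
for n,a in(("fin",(394,399,202,222)),("ptr",(402,406,250,270)),("ptr2",(406,410,250,270))): print(n,a[2],prof(g,*a).tolist())
print([ray(c2,(u,r),.062)[0].round(4) for u,r in((399,212),(402,261))])
```

```text
[np.float64(0.5597), np.float64(0.5516), np.float64(0.5159), np.float64(0.5081)]
[np.float64(0.5168), np.float64(0.5101)]
fin 202 [105, 105, 104, 106, 108, 110, 115, 154, 225, 249, 250, 240, 204, 165, 155, 155, 155, 155, 155, 155]
ptr 250 [158, 150, 138, 128, 120, 113, 110, 118, 163, 227, 246, 245, 234, 221, 218, 220, 222, 224, 225, 226]
ptr2 250 [234, 228, 201, 176, 160, 136, 117, 119, 165, 229, 249, 250, 251, 252, 254, 255, 255, 255, 254, 255]
[np.float64(0.5336), np.float64(0.4854)]
```

```bash
python3 -m creep '[-0.03,0,0,0,0,0, -0.065,0,0,0,0,0, -0.065,0,0,0,0,0, -0.065,0,0,0,0,0]'
cat > n.py <<'E'
from m import *;import pickle,sys;from rig import env
f=env.grab_frame("wrist");pickle.dump(f,open(sys.argv[1],"wb"));c=cam(f)
print(env.get_state()["ee_pos"].round(4),225,prof(f["frame"],345,385,225,300).tolist())
u,v,r=cap(f["frame"],(280,336,145,221));print("cap",u,v,r,ray(c,(u,v),.061).round(4))
for row in range(255,300,4):print(row,ray(c,(365,row),.062)[0].round(4),end="; ")
E
python3 n.py w4.pkl
```

```text
time: 15.65
ee_pos: [0.4773, 0.098, 0.0401]
eef_rot: [0.0, 1.0, 0.003, 0.001]
ft_force: [5.4, 1.3, 2.6]
width: 0.0763
grip_force: 2.5
[0.4773 0.098  0.0401] 225 [95, 95, 95, 95, 95, 96, 98, 99, 99, 100, 100, 101, 99, 91, 80, 73, 73, 74, 74, 74, 74, 75, 75, 74, 74, 74, 74, 74, 74, 73, 74, 74, 75, 75, 75, 76, 82, 93, 104, 114, 122, 129, 135, 139, 140, 139, 138, 136, 135, 134, 133, 133, 130, 124, 112, 94, 78, 72, 71, 72, 72, 71, 71, 71, 71, 71, 71, 71, 71, 70, 71, 71, 71, 70, 71]
cap 306.25 172.75 22.1 [0.5438 0.1017 0.061 ]
255 0.5134; 259 0.5118; 263 0.5102; 267 0.5086; 271 0.5069; 275 0.5053; 279 0.5036; 283 0.5019; 287 0.5003; 291 0.4986; 295 0.4968; 299 0.4951;
```

```bash
python3 -m creep '[0,0,0,0,0,0, 0,0,0,0,0,0, 0,0,0,0,0,0, 0,0,0,0,0,0]' 0 20; python3 -m creep '[0,0,0,0,0,0, 0,0,0,0,0,0, 0,0,0,0,0,0, 0,0,0,0,0,0, 0,0,0,0,0,0, 0,0,0,0,0,0, 0,0,0,0,0,0, 0,0,0,0,0,0]' 0 20; python3 n.py w5.pkl
```

```text
time: 16.2
ee_pos: [0.4761, 0.0978, 0.0393]
eef_rot: [0.0, 1.0, 0.003, -0.0]
ft_force: [4.1, -0.1, 0.8]
width: 0.0447
grip_force: 4.1
time: 17.2
ee_pos: [0.4759, 0.0967, 0.0393]
eef_rot: [0.001, 1.0, 0.003, -0.001]
ft_force: [2.6, -6.9, 0.2]
width: 0.0217
grip_force: 21.7
[0.4759 0.0967 0.0393] 225 [101, 101, 101, 101, 101, 101, 103, 106, 106, 107, 107, 107, 106, 103, 94, 83, 78, 78, 79, 79, 80, 80, 80, 80, 80, 80, 80, 80, 80, 79, 79, 79, 79, 80, 80, 80, 81, 86, 95, 107, 118, 127, 134, 141, 146, 148, 148, 147, 146, 144, 143, 142, 142, 140, 136, 125, 104, 78, 61, 58, 58, 57, 57, 57, 56, 56, 56, 55, 55, 54, 54, 54, 53, 53, 52]
cap 302.75 168.25 21.55 [0.5441 0.1017 0.061 ]
255 0.5124; 259 0.5108; 263 0.5092; 267 0.5076; 271 0.506; 275 0.5043; 279 0.5027; 283 0.501; 287 0.4994; 291 0.4977; 295 0.496; 299 0.4942;
```

```bash
python3 -m creep '[0.014,0,0,0,0,0, 0.014,0,0,0,0,0, 0.014,0,0,0,0,0, 0.014,0,0,0,0,0]'; python3 n.py w6.pkl; echo
python3 - <<'E'
from m import *;import pickle
W={n:(pickle.load(open(n+".pkl","rb"))) for n in("w2","w3","w4","w5","w6")};W["w2"]=W["w2"][0];W["w3"]=W["w3"][0]
for n,f in W.items():
    c=cam(f);a=(350,365,130,175) if n=="w2" else (395,425,30,110)
    g=prof(f["frame"],*a).astype(float);d=-np.diff(g);i=int(d.argmax());w=d[i-3:i+4].clip(0);row=a[2]+.5+(np.arange(i-3,i+4)*w).sum()/w.sum()
    print(n,row.round(2),g[i-4:i+6].astype(int).tolist(),ray(c,((a[0]+a[1])/2,row),.046).round(4))
E
```

```text
time: 17.75
ee_pos: [0.4761, 0.0967, 0.0392]
eef_rot: [0.001, 1.0, 0.003, -0.002]
ft_force: [-2.1, -6.5, 6.2]
width: 0.0214
grip_force: 21.7
[0.4761 0.0968 0.0392] 225 [101, 100, 101, 100, 100, 101, 102, 105, 106, 106, 106, 106, 106, 102, 93, 83, 78, 78, 78, 78, 79, 79, 79, 79, 80, 79, 80, 79, 79, 79, 78, 78, 79, 79, 80, 80, 80, 83, 91, 103, 114, 124, 131, 138, 144, 147, 147, 146, 145, 143, 142, 141, 140, 140, 136, 127, 108, 82, 64, 58, 58, 57, 57, 56, 56, 56, 55, 55, 54, 54, 54, 54, 53, 52, 51]
cap 302.75 168.75 21.0 [0.5443 0.1017 0.061 ]
255 0.5128; 259 0.5112; 263 0.5096; 267 0.508; 271 0.5063; 275 0.5047; 279 0.503; 283 0.5014; 287 0.4997; 291 0.498; 295 0.4963; 299 0.4946; 
w2 159.85 [246, 245, 241, 226, 184, 141, 131, 131, 132, 132] [0.5788 0.0581 0.046 ]
w3 91.28 [236, 232, 224, 200, 164, 126, 95, 80, 76, 76] [0.5783 0.0641 0.046 ]
w4 71.81 [248, 246, 241, 230, 203, 170, 146, 125, 112, 109] [0.5781 0.0645 0.046 ]
w5 67.18 [251, 249, 248, 242, 226, 195, 172, 154, 138, 128] [0.5781 0.0636 0.046 ]
w6 67.96 [250, 249, 246, 237, 216, 184, 162, 144, 129, 121] [0.5781 0.0637 0.046 ]
```

```bash
python3 -m creep '[0,0,0,0,0,0, 0,0,0,0,0,0, 0,0,0,0,0,0, 0,0,0,0,0,0]' 0 4;  python3 -m creep '[0,0,0,0,0,0, 0,0,0,0,0,0, 0,0,0,0,0,0]' 0 15; python3 n.py w7.pkl
```

```text
time: 18.3
ee_pos: [0.4774, 0.0968, 0.0393]
eef_rot: [0.001, 1.0, 0.003, -0.0]
ft_force: [3.5, -5.3, -0.6]
width: 0.0219
grip_force: 7.2
time: 18.68
ee_pos: [0.4774, 0.0968, 0.0393]
eef_rot: [0.001, 1.0, 0.003, -0.0]
ft_force: [3.7, -6.1, 0.4]
width: 0.0217
grip_force: 16.9
[0.4774 0.0968 0.0393] 225 [93, 93, 93, 93, 93, 93, 95, 97, 98, 98, 98, 99, 98, 95, 86, 77, 72, 71, 72, 72, 73, 73, 73, 73, 73, 73, 73, 73, 73, 72, 72, 72, 73, 73, 73, 73, 74, 79, 87, 99, 108, 116, 124, 130, 135, 137, 137, 135, 134, 133, 132, 131, 130, 129, 125, 115, 95, 71, 56, 53, 53, 52, 52, 52, 51, 51, 51, 50, 50, 50, 49, 49, 48, 48, 47]
cap 303.5 173.5 21.55 [0.5438 0.1015 0.061 ]
255 0.5139; 259 0.5123; 263 0.5107; 267 0.5091; 271 0.5075; 275 0.5059; 279 0.5042; 283 0.5025; 287 0.5009; 291 0.4992; 295 0.4975; 299 0.4958;
```

Run:
```python
from rig import env;import cv2,numpy as np,pickle
w=pickle.load(open("w7.pkl","rb"));t=env.grab_frame("top");s=env.grab_frame("side")
o=np.zeros((600,800,3),np.uint8)
o[:360,:480]=cv2.resize(w["frame"],(480,360),interpolation=cv2.INTER_AREA)
o[:300,490:790]=cv2.resize(s["frame"][230:330,285:385],(300,300))
o[365:600,:320]=cv2.resize(t["frame"][180:330,220:420],(320,240))[:235]
o[310:600,490:790]=cv2.resize(s["frame"][150:250,330:430],(300,290))
cv2.imwrite("pics/p7.png",o[:,:,::-1])
```

```text
(no output)
```

View pics/p7.png

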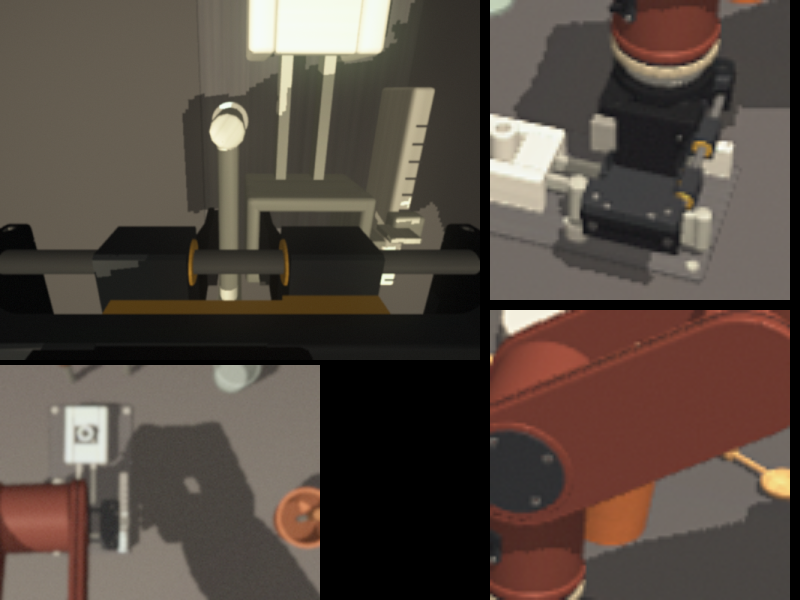

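The lever lies closed along the leg and the pin is still in the crock (top crop at (303,515)). The pointer plate now shows in the wrist view near (405,238), so I can compare fin and pointer directly by numbers.

Run:
```python
from m import *;import pickle
f=pickle.load(open("w7.pkl","rb"));c=cam(f);X=.4857
print(proj(c,[[X,y,.062] for y in(.0263,.0193,.0163,.0063,.0)]).round(1).tolist(), proj(c,[[X+.0015,.012,.062],[X-.0015,.012,.062]]).round(1).tolist())
g=cv2.cvtColor(f["frame"],cv2.COLOR_RGB2GRAY)
for r in range(296,346,1):print(r,g[r,496:564:4].tolist())
```

```text
[[494.9, 322.1], [512.5, 322.2], [520.1, 322.2], [545.4, 322.3], [561.3, 322.3]] [[531.7, 318.9], [530.3, 325.5]]
296 [96, 79, 130, 139, 90, 62, 64, 79, 148, 175, 159, 155, 138, 166, 213, 210, 138]
297 [92, 80, 132, 135, 95, 62, 63, 81, 130, 149, 141, 141, 138, 175, 196, 187, 135]
298 [91, 79, 118, 123, 97, 66, 65, 84, 124, 140, 139, 139, 135, 167, 166, 150, 130]
299 [88, 79, 95, 99, 86, 71, 66, 85, 125, 137, 138, 136, 136, 146, 140, 131, 130]
300 [85, 82, 74, 79, 76, 73, 71, 87, 125, 138, 136, 135, 133, 133, 131, 128, 127]
301 [84, 80, 65, 73, 73, 73, 72, 87, 126, 135, 135, 133, 131, 130, 129, 128, 126]
302 [81, 80, 63, 71, 73, 74, 74, 85, 122, 131, 129, 129, 126, 129, 128, 126, 125]
303 [80, 79, 62, 69, 74, 73, 74, 82, 111, 119, 116, 116, 117, 127, 125, 127, 124]
304 [76, 80, 62, 68, 73, 71, 73, 75, 91, 96, 96, 94, 96, 128, 128, 126, 125]
305 [74, 80, 63, 64, 72, 73, 74, 75, 76, 79, 80, 78, 77, 121, 128, 126, 124]
306 [72, 80, 65, 63, 71, 73, 74, 74, 74, 74, 72, 72, 72, 108, 129, 126, 123]
307 [72, 78, 69, 62, 68, 73, 75, 75, 73, 74, 73, 72, 70, 89, 126, 127, 124]
308 [71, 76, 75, 
[... 2257 characters left out ...]
44, 43, 43, 44, 44, 44, 43, 43, 43, 44, 40]
337 [29, 28, 28, 30, 40, 45, 44, 45, 47, 47, 45, 46, 46, 45, 44, 43, 40]
338 [28, 26, 29, 29, 46, 46, 46, 45, 45, 47, 47, 47, 44, 46, 46, 45, 45]
339 [29, 31, 31, 30, 44, 47, 47, 46, 46, 48, 48, 47, 46, 48, 46, 45, 46]
340 [32, 33, 33, 34, 45, 50, 49, 49, 48, 50, 49, 50, 49, 49, 50, 47, 48]
341 [33, 31, 33, 35, 46, 51, 50, 51, 50, 49, 50, 51, 51, 50, 51, 50, 49]
342 [32, 35, 33, 33, 44, 52, 53, 54, 54, 53, 53, 50, 53, 53, 52, 50, 50]
343 [33, 34, 33, 34, 44, 54, 52, 54, 53, 55, 54, 53, 53, 54, 53, 53, 53]
344 [34, 36, 33, 36, 41, 53, 55, 53, 54, 55, 55, 56, 53, 53, 52, 52, 54]
345 [34, 34, 34, 35, 41, 54, 56, 55, 54, 57, 57, 55, 56, 55, 56, 54, 54]
```

The direct comparison in the wrist view puts the pointer band at rows 317.8–324.6 and the fin band at 321.5–328.3. The fin is therefore about 1.7 mm too far out, so I'll ease it back.

```bash
python3 -m creep '[0.008,0,0,0,0,0, 0.016,0,0,0,0,0, 0.016,0,0,0,0,0, 0.016,0,0,0,0,0]' 0 4;  python3 -m creep '[0,0,0,0,0,0, 0,0,0,0,0,0, 0,0,0,0,0,0]' 0 15
cat > q.py <<'E'
from m import *;import pickle;from rig import env
f=env.grab_frame("wrist");c=cam(f)
g=cv2.cvtColor(f["frame"],cv2.COLOR_RGB2GRAY)
for r in range(310,340):print(r,g[r,496:564:4].tolist())
E
python3 q.py
```

```text
time: 19.32
ee_pos: [0.4791, 0.0968, 0.0393]
eef_rot: [0.001, 1.0, 0.003, -0.0]
ft_force: [3.8, -5.9, -1.2]
width: 0.0219
grip_force: 7.5
time: 19.7
ee_pos: [0.4791, 0.0968, 0.0392]
eef_rot: [0.001, 1.0, 0.003, -0.0]
ft_force: [4.5, -6.3, -1.1]
width: 0.0215
grip_force: 17.0
310 [67, 66, 57, 57, 67, 65, 67, 67, 66, 67, 66, 65, 64, 101, 117, 117, 111]
311 [67, 67, 59, 57, 64, 66, 65, 67, 67, 68, 66, 64, 64, 86, 118, 118, 112]
312 [70, 67, 63, 56, 63, 66, 67, 68, 66, 67, 67, 66, 64, 72, 114, 119, 109]
313 [67, 66, 66, 56, 59, 67, 67, 67, 68, 69, 67, 67, 65, 65, 106, 119, 107]
314 [66, 65, 64, 56, 56, 67, 66, 66, 67, 67, 67, 67, 66, 64, 89, 117, 105]
315 [65, 67, 66, 61, 56, 67, 66, 66, 67, 67, 68, 67, 66, 62, 73, 115, 104]
316 [66, 67, 67, 63, 58, 62, 66, 66, 68, 67, 67, 66, 65, 65, 66, 108, 102]
317 [65, 67, 65, 63, 58, 59, 65, 68, 67, 67, 67, 68, 67, 64, 63, 95, 96]
318 [66, 66, 66, 66, 57, 58, 65, 66, 65, 69, 66, 67, 66, 67, 63, 78, 93]
319 [64, 67, 66, 63, 59, 55, 64, 68, 67, 67, 67, 67, 67, 65, 65, 66, 86]
320 [60, 69, 70, 70, 67, 55, 62, 87, 84, 76, 80, 77, 80, 77, 78, 75, 86]
32
[... 828 characters left out ...]
 86, 86, 85, 84, 86, 86]
331 [25, 23, 70, 142, 229, 236, 234, 151, 195, 185, 82, 83, 82, 80, 82, 82, 83]
332 [23, 23, 48, 118, 197, 208, 204, 127, 183, 170, 69, 68, 70, 70, 68, 68, 69]
333 [24, 25, 30, 75, 121, 130, 125, 84, 121, 108, 50, 50, 50, 50, 50, 48, 50]
334 [23, 25, 24, 42, 54, 55, 57, 49, 55, 52, 39, 39, 37, 36, 39, 37, 36]
335 [26, 26, 25, 31, 38, 36, 36, 38, 37, 38, 36, 37, 39, 37, 34, 36, 35]
336 [24, 23, 23, 28, 38, 39, 38, 38, 38, 40, 39, 37, 39, 37, 37, 37, 36]
337 [24, 23, 24, 27, 38, 39, 40, 39, 39, 39, 40, 40, 39, 39, 37, 40, 38]
338 [24, 24, 23, 26, 39, 42, 41, 40, 41, 41, 41, 40, 40, 41, 40, 39, 40]
339 [27, 27, 29, 26, 38, 43, 41, 43, 42, 42, 42, 42, 41, 40, 41, 42, 40]
```

The fin edge is now at row 321.6 and the pointer edge at 321.3, so they agree to about 0.1 mm. The gripper width is 21.5 mm, so the lever is closed and held. Handing in.

```bash
python3 -c "
from rig import env
print(env.hand_in())"
```

```text
the job is handed in; nothing more can be done
None
```

The job is handed in after about 20 s: the pin stands in the crock, the fin measured level with the pointer to about 0.1 mm, and the cam lever is closed with the gripper still holding the leg; the verdict was not shown.

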